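# Hold a sealed tube tilted over the light box

### The arm

A 6-joint arm with a two-finger parallel gripper is mounted at the origin on the work surface. World frame = base frame: x ahead of the robot, y to its left, z up, the work surface at z = 0. Lengths are in mm, angles in rad, forces in N, time in s.
With the tool pointing down it reaches from about 350 to 775 mm from the base axis. Payload 7.3 kg.
Tool frame: the origin (TCP) lies at the very end of the fingers, on their centre line; the grasp point (between the pads) lies bot.grip_point_offset behind it (bot.grip_point_offset is the distance from the TCP to the grasp point, in mm); z points along the fingers, y is the line along which they close (so a half turn about z gives the same grasp; the last joint's range is limited). The gripper opens to 92 mm and grips with 3 to 60 N. Pads are 19 mm wide; open, the fingers measure 130 mm over their backs; the gripper's body (75 mm by 190 mm) begins 47 mm behind the grasp point.
Start: joints at [-0.146, 0.342, 1.524, -0, 1.275, -0.146], TCP at [525.019, 0.019, 226.741] pointing down, gripper open.
Joint ranges: [-2.53, 2.53], [-0.77, 2.02], [0.04, 2.7], [-1, 4.14], [0.28, 2.66], [-3.11, 3.11]. Speed limits (rad/s): [2.57, 2.57, 3.14, 3.14, 3.14, 3.14].

### API

Orientations are given as [roll, pitch, yaw] about the fixed x, y, z axes, in that order (R = Rz(yaw) Ry(pitch) Rx(roll)).
In Python, from plant import bot gives the robot as it stands. The module is installed in compiled form; this text tells all that it offers.
- The arm moves only by the tool carry_out, never from a script. Its argument "plan" is a list of rows, each an object of numbers: "tx", "ty", "tz": the shift along the world's x, y, z in mm; "rx", "ry", "rz": the turn, a rotation vector about the world's x, y, z in rad. A call has 1 to 12 rows; each row shifts and turns the commanded pose from where the row before left it; what a row does not reach is not made up. A row lasts 1/10 s, in which the tool goes at most 50 mm and 8.59 degrees, less where a joint would pass 70% of its speed; a pose out of reach is approached as far as the arm can. A call with a gripper value outside its range is refused whole. "gripper" is the closure, from 0 (fully open) to 1 (shut), set as the call begins (left out, the last holds). The fingers move at their own pace and stop on an object; the grip force is fixed at half the most. Time passes only in rows, so rows that do not move let the fingers close. It gives the time, the measured TCP pose, the force, the opening and the grip force at its end, in the units of the state.
- bot.get_obs(): the state, without advancing time (a new reading comes with each control period).
- bot.capture(name): name is "scene" or "side" or "wrist"; returns the picture (480x640x3 uint8, red, green, blue); there is no depth.
- bot.camera_model(name): a dict with "camera_matrix" (3x3 intrinsics, pixels), "R" (3x3) and "t" (3): a world point X has camera coordinates R X + t. Camera axes: x right, y down, z forward; pixel columns grow to the right and rows downward; lengths in mm; the calibration is good to about 2 mm. The wrist camera is an equidistant fisheye: a pixel r from the principal point sees the ray r / f radians off the axis. A picture is of the moment at which its call begins: read the wrist's pose just before it. camera_model takes no time and is no camera call; for the wrist camera it gives the pose at the moment of the call.
- bot.close_job(): hands the job in; it is judged then, once.
The state is a dict: "time": time; "joint_positions": joint angles; "dq": joint speeds; "tau": joint torques, N m; "tool_pos": TCP position; "tcp_rot": TCP orientation; "contact_force": force on the tool from outside, world axes, zero at the start; "moment": the same for the moment, N m; "grip_width": finger opening in mm; "finger_force": force on a finger pad.
Only numpy, scipy, OpenCV 4.12 (cv2) and the standard library are available. Lean on these libraries where they do the work, as an engineer would, in place of code of your own. Each camera call takes 0.05 s, during which the arm holds its last target. There are 200 camera calls.

### The job

Switch on the light box by pressing its round push button fully down and letting it spring back up; after that, draw the long tube (the one that stands well above its two short neighbours) up out of the rack and carry it over the light plate. Tilt it there to about 45 degrees, cap end uppermost, with its middle above the centre of the plate and its lower end at least 6 cm above the plate, and finish while still holding it there in the gripper, motionless, touching nothing else. Leave the short tubes in the rack and do not disturb the beaker and the dish.

Things in the scene. Friction and masses are not known exactly. Their poses are not given: they have to be found in the camera images.
- long_tube: The long sealed tube: smooth clear cylinder, 25 mm diameter, 130 mm long, 40 to 85 g; flush blue cap, also 25 mm wide, on its top 24 mm. Origin: centre of its foot; z along the tube to the cap. It starts upright and loose in any one of the rack holes, foot 10 mm and top 140 mm above the table; the smooth body is bare above the rack top (58 mm).
- tube_mid (a point): Middle of the long tube, on its axis, 65 mm from the foot; axes as the long tube's.
- tube_foot (a point): Centre of the long tube's foot (same point as its origin).
- rack: Grey tube rack, fixed to the table: 75 mm (its x) by 221 mm (its y), 58 mm high, with three holes of 28 mm in a row along its y axis at -65, 0 and +65 mm. Origin: centre of its underside; z up. It may stand left or right of the light box, turned up to 0.4 rad.
- short_tube_a: Bystander: a short sealed tube like the long one (25 mm diameter, flush blue cap) but only 85 mm long; stands in another hole of the rack, and must stay there. Origin: centre of its foot, z along the tube to the cap.
- short_tube_b: Bystander: a short sealed tube like the long one (25 mm diameter, flush blue cap) but only 85 mm long; stands in another hole of the rack, and must stay there. Origin: centre of its foot, z along the tube to the cap.
- lightbox: White light box, fixed to the table: 200 mm (its x) by 160 mm (its y), 40 mm high. Origin: centre of its underside; z up. The square light plate, 124 x 128 mm, lies in its top on the +x part; the button is on the strip at its -x edge, near the robot. It is turned up to 0.4 rad.
- plate_centre (a point): Centre of the light plate's upper face, 41 mm above the table, 25 mm towards +x from the light box's middle; axes as the light box's.
- lamp_button (a joint): Travel of the light box's push button in m: 0 up, 0.006 fully down. It moves straight down against a spring that needs 5 N for the full travel, and springs back when released.
- lamp_button_top (a point): Centre of the push button's top face (button 28 mm diameter, in a round grey housing 44 mm wide and 12 mm high on the box), 72 mm towards -x from the light box's middle, 62 mm above the table when up.
- beaker: Bystander: glass beaker, 68 mm diameter, 85 mm high, on the table beyond the rack and the light box. Origin: centre of its underside.
- dish: Bystander: flat round dish, 93 mm diameter, 16 mm high, on the table beyond the rack and the light box. Origin: centre of its underside.

How it is judged:
By the outcome, as a careful person would: the job done as asked, in the order asked, and still so for the second after the job is handed in, while the arm keeps its last pose, push and grip.
It also fails if it takes over 48 s, if anything falls off the work surface, if the arm or the gripper's body presses on something with over 40 N, if the wrist force passes 120 N, or if a joint passes its speed limit or range.

## Working session

There is one attempt and no reset: what is moved stays moved. The work goes in short steps, Python scripts to look and compute and a tool call to move; the robot and the scene stay as the last step left them, time stands still between calls to the robot, and variables do not carry over. Pictures are saved under pics/ and viewed, at most 10 in all, crops included, and the job is handed in when it is done.

Besides the shell and the picture viewer there is one more tool, called after "Request:" as name(argument=value, ...) on one line, values as JSON. carry_out: Moves the arm, as the interface text tells. Its arguments: {"type":"object","properties":{"plan":{"type":"array"},"gripper":{"type":"number"}},"required":["plan"]}

```bash
mkdir -p pics; python3 - <<'E'
from plant import bot
import cv2, numpy as np
o=bot.get_obs(); print({k:np.round(v,3).tolist() for k,v in o.items()}, bot.grip_point_offset)
for n in ["scene","side","wrist"]:
    m=bot.camera_model(n); im=bot.capture(n); cv2.imwrite(f"pics/{n}0.png",im[...,::-1])
    print(n,{k:np.round(v,3).tolist() for k,v in m.items()})
E
```

```text
{'time': 0.0, 'joint_positions': [-0.146, 0.343, 1.525, 0.0, 1.275, -0.146], 'dq': [0.002, -0.001, 0.001, -0.0, -0.001, 0.0], 'tau': [0.001, -43.125, -24.422, 0.072, 0.056, -0.0], 'tool_pos': [524.603, 0.088, 226.049], 'tcp_rot': [-3.14, -0.0, 1.571], 'contact_force': [0.766, 0.988, -0.161], 'moment': [-0.049, 0.021, 0.06], 'finger_force': 0.0, 'grip_width': 91.819} 18.8
scene {'camera_matrix': [[603.543, 0.0, 317.693], [0.0, 603.543, 243.132], [0.0, 0.0, 1.0]], 'R': [[0.35, 0.937, 0.004], [0.562, -0.206, -0.801], [-0.75, 0.282, -0.599]], 't': [-218.425, -276.613, 1431.779]}
side {'camera_matrix': [[503.289, 0.0, 321.58], [0.0, 503.289, 250.422], [0.0, 0.0, 1.0]], 'R': [[0.957, -0.288, -0.005], [-0.18, -0.583, -0.792], [0.226, 0.759, -0.61]], 't': [-559.635, 185.593, 778.064]}
wrist {'camera_matrix': [[371.648, 0.0, 317.523], [0.0, 371.648, 243.18], [0.0, 0.0, 1.0]], 'R': [[1.0, -0.0, -0.002], [0.0, -0.953, 0.303], [-0.001, -0.303, -0.953]], 't': [-523.623, -38.511, 390.73]}
```

View pics/scene0.png

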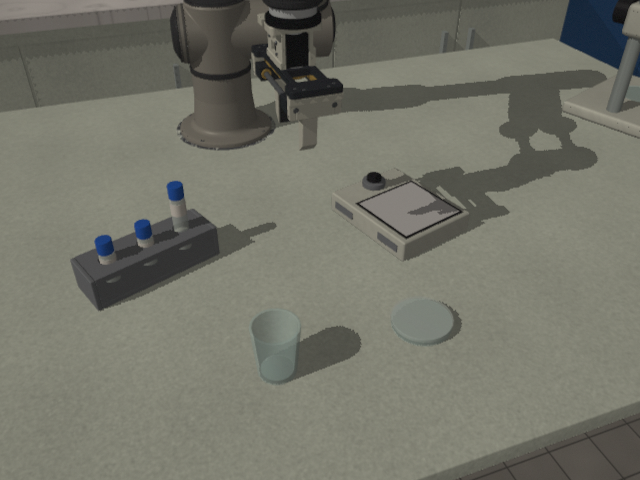

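View pics/side0.png

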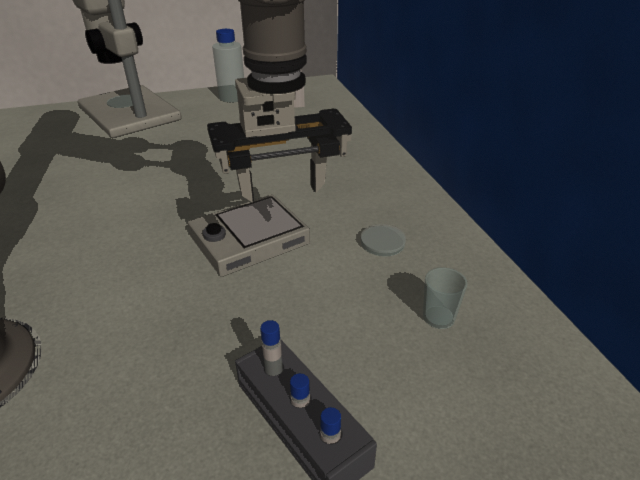

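View pics/wrist0.png

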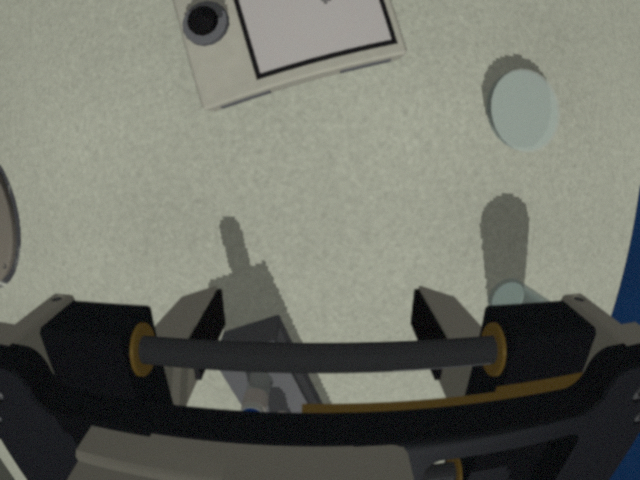

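The scene view shows the long tube's cap at (176,190), short caps at (143,228) and (105,244), the button at (374,179) and the plate around (410,207). In the side view they are at (270,332), (300,384), (331,420), (213,230) and (260,222). The wrist view shows the button at (203,20).

```bash
cat > h.py <<'E'
import numpy as np, cv2
def ray(m,p):
    K=m["camera_matrix"]; R=np.array(m["R"]); t=np.array(m["t"])
    x=(p[0]-K[0][2])/K[0][0]; y=(p[1]-K[1][2])/K[1][1]
    if m.get("fish"):
        r=np.hypot(x,y); s=np.sin(r)/max(r,1e-9); d=np.array([x*s,y*s,np.cos(r)])
    else: d=np.array([x,y,1.])
    d=R.T@d; return -R.T@t, d/np.linalg.norm(d)
def tri(rs):
    A=sum(np.eye(3)-np.outer(d,d) for c,d in rs); b=sum((np.eye(3)-np.outer(d,d))@c for c,d in rs)
    X=np.linalg.solve(A,b); return X, max(np.linalg.norm((np.eye(3)-np.outer(d,d))@(X-c)) for c,d in rs)
def onz(r,z): c,d=r; return c+d*(z-c[2])/d[2]
def blobs(mask,amin=30):
    n,l,s,c=cv2.connectedComponentsWithStats(mask.astype(np.uint8))
    return [(c[i],s[i]) for i in range(1,n) if s[i][4]>=amin]
def caps(im):
    f=im.astype(int); return (f[...,2]>f[...,0]+60)&(f[...,2]>90)
def plate(im,box):
    x0,y0,x1,y1=box; g=cv2.cvtColor(im,cv2.COLOR_RGB2GRAY)[y0:y1,x0:x1]
    dark=(g<70).astype(np.uint8)  # black frame: hull -> quad
    return dark
E
python3 - <<'E'
from h import *; from plant import bot
M={n:bot.camera_model(n) for n in("scene","side")}
I={n:cv2.imread(f"pics/{n}0.png")[...,::-1] for n in M}
for n in M:
    print(n,[(np.round(c,1).tolist(),s[:].tolist()) for c,s in blobs(caps(I[n])) if s[4]<1500])
    roi=dict(scene=(330,165,470,255),side=(185,190,312,275))[n]; x0,y0,x1,y1=roi
    g=cv2.cvtColor(I[n][y0:y1,x0:x1].copy(),cv2.COLOR_RGB2GRAY)
    print([(np.round(c+[x0,y0],1).tolist(),s[2:].tolist()) for c,s in blobs(g<45,15)])
    f=I[n][y0:y1,x0:x1].astype(int); 
    print(I[n][207,410],I[n][222,250],I[n][195,345])
E
python3 - <<'E'
import cv2,numpy as np
a=cv2.imread("pics/scene0.png")[165:260,325:475]; b=cv2.imread("pics/side0.png")[190:275,180:312]
o=np.zeros((600,750,3),np.uint8); a=cv2.resize(a,None,fx=3,fy=3,interpolation=2);b=cv2.resize(b,None,fx=3,fy=3,interpolation=2)
o[:a.shape[0],:a.shape[1]]=a; o[300:300+b.shape[0],:b.shape[1]]=b; cv2.imwrite("pics/crop.png",o[:, :460])
E
```

```text
scene [([173.1, 189.2], [167, 181, 15, 19, 183]), ([140.5, 227.8], [135, 220, 14, 19, 183]), ([101.5, 243.7], [95, 235, 16, 21, 196])]
[([374.1, 177.3], [15, 11, 132]), ([411.4, 220.3], [105, 38, 154])]
[133 130 125] [133 133 120] [130 128 115]
side [([226.6, 35.9], [220, 30, 13, 13, 110]), ([271.6, 333.4], [262, 322, 17, 23, 207]), ([301.7, 388.5], [294, 379, 15, 20, 177]), ([333.5, 424.6], [325, 414, 16, 21, 172])]
[([257.6, 222.0], [87, 54, 288]), ([213.3, 228.5], [17, 12, 157])]
[106 103  92] [110 104 100] [106 104  93]
```

View pics/crop.png

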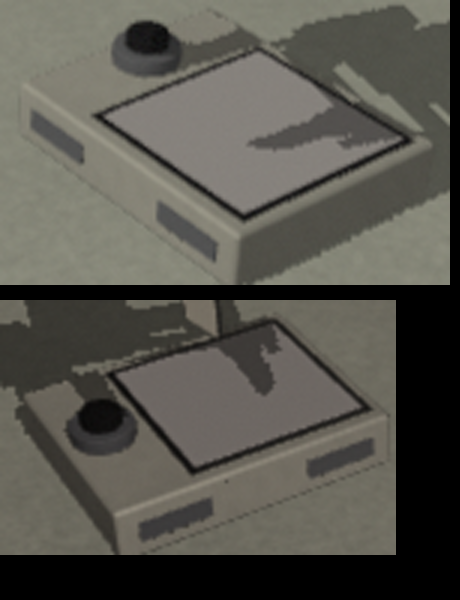

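The crop shows the button and all four outer corners of the black frame. In the scene view the corners are L(357,203.7), T(411,180.7), R(462.3,211.7) and B(406.7,237.7). In the side view they are L(216,214), T(271.7,196.3), R(303.3,226) and B(244.7,247.3).

```bash
python3 - <<'E'
from h import *; from plant import bot
M={n:bot.camera_model(n) for n in("scene","side")}
I={n:cv2.imread(f"pics/{n}0.png")[...,::-1] for n in M}
T=lambda a,b: tri([ray(M["scene"],a),ray(M["side"],b)])
mm,Pm,Sm=[(-1,-1),(-1,1),(1,1),(1,-1)],[(357,203.7),(411,180.7),(462.3,211.7),(406.7,237.7)],[(244.7,247.3),(216,214),(271.7,196.3),(303.3,226)]
P=[]
for a,b in zip(Pm,Sm):
    X,e=T(a,b); P.append(X); print("corner",X.round(1),round(e,1))
P=np.array(P); print("plate centre",P.mean(0).round(1)); v=P[2]+P[3]-P[0]-P[1]; w=P[1]+P[2]-P[0]-P[3]; print("yaw",np.arctan2(v[1],v[0]),np.arctan2(-w[0],w[1]),np.linalg.norm(v)/2,np.linalg.norm(w)/2)
print("button",T((374.1,177.3),(213.3,228.5)))
C={}
for n in M:
    f=I[n].astype(int); m=(f[...,2]>1.5*f[...,0]+15)
    C[n]=[(c,s) for c,s in blobs(m) if 100<s[4]<900 and (c[1]>150) and c[0]<400]; print(n,[(c.round(1).tolist(),s.tolist()) for c,s in C[n]])
a=sorted([c for c,s in C["scene"]],key=lambda c:c[1]); b=sorted([c for c,s in C["side"]],key=lambda c:c[1])
caps=[T(p,q) for p,q in zip(a,b)]
for X,e in caps: print("cap",X.round(1),round(e,1))
d=caps[2][0]-caps[0][0]; print("rack dir",np.arctan2(d[1],d[0]),np.linalg.norm(d[:2]))
E
```

```text
corner [470.7 132.7  38.6] 1.2
corner [433.2 262.   39.8] 0.7
corner [559.5 298.2  39.1] 1.0
corner [596.1 168.5  39. ] 1.6
plate centre [514.9 215.3  39.1]
yaw 0.27845361962199844 0.27902261954761826 130.91690501857542 134.64455765312468
button (array([420.41837298, 189.04170821,  54.74500567]), np.float64(0.9168826868106599))
scene [([175.0, 190.5], [167, 181, 17, 20, 272]), ([142.6, 229.1], [134, 220, 18, 19, 275]), ([103.6, 245.0], [95, 235, 19, 21, 309])]
side [([270.0, 332.6], [261, 321, 19, 25, 388]), ([299.3, 385.9], [290, 373, 19, 27, 419]), ([330.5, 420.9], [321, 407, 20, 29, 478])]
cap [ 458.9 -181.4  127.2] 0.7
cap [ 481.6 -242.4   82.3] 0.4
cap [ 504.5 -303.5   82.7] 0.5
rack dir -1.213514800513705 130.31972528589608
```

Request:
carry_out(plan=[{"tx": -10.4,"ty": 18.9,"tz": -13,"rz": 0.0357},{"tx": -10.4,"ty": 18.9,"tz": -13,"rz": 0.0357},{"tx": -10.4,"ty": 18.9,"tz": -13,"rz": 0.0357},{"tx": -10.4,"ty": 18.9,"tz": -13,"rz": 0.0357},{"tx": -10.4,"ty": 18.9,"tz": -13,"rz": 0.0357},{"tx": -10.4,"ty": 18.9,"tz": -13,"rz": 0.0357},{"tx": -10.4,"ty": 18.9,"tz": -13,"rz": 0.0357},{"tx": -10.4,"ty": 18.9,"tz": -13,"rz": 0.0357},{"tx": -10.4,"ty": 18.9,"tz": -13,"rz": 0.0357},{"tx": -10.4,"ty": 18.9,"tz": -13,"rz": 0.0357},{},{}], gripper=1)

```text
invalid input at $.plan[0]: expected keys tx, ty, tz, rx, ry, rz
```

Request:
carry_out(plan=[{"tx": -10.4,"ty": 18.9,"tz": -13,"rx": 0,"ry": 0,"rz": 0.0357},{"tx": -10.4,"ty": 18.9,"tz": -13,"rx": 0,"ry": 0,"rz": 0.0357},{"tx": -10.4,"ty": 18.9,"tz": -13,"rx": 0,"ry": 0,"rz": 0.0357},{"tx": -10.4,"ty": 18.9,"tz": -13,"rx": 0,"ry": 0,"rz": 0.0357},{"tx": -10.4,"ty": 18.9,"tz": -13,"rx": 0,"ry": 0,"rz": 0.0357},{"tx": -10.4,"ty": 18.9,"tz": -13,"rx": 0,"ry": 0,"rz": 0.0357},{"tx": -10.4,"ty": 18.9,"tz": -13,"rx": 0,"ry": 0,"rz": 0.0357},{"tx": -10.4,"ty": 18.9,"tz": -13,"rx": 0,"ry": 0,"rz": 0.0357},{"tx": -10.4,"ty": 18.9,"tz": -13,"rx": 0,"ry": 0,"rz": 0.0357},{"tx": -10.4,"ty": 18.9,"tz": -13,"rx": 0,"ry": 0,"rz": 0.0357},{"tx": 0,"ty": 0,"tz": 0,"rx": 0,"ry": 0,"rz": 0},{"tx": 0,"ty": 0,"tz": 0,"rx": 0,"ry": 0,"rz": 0}], gripper=1)

```text
time: 1.35
tool_pos: [421.1, 189.0, 96.8]
tcp_rot: [-3.141, 0.0, 1.928]
contact_force: [-0.6, 0.0, -0.1]
grip_width: 2.0
finger_force: 0.0
```

Request:
carry_out(plan=[{"tx": 0,"ty": 0,"tz": -14,"rx": 0,"ry": 0,"rz": 0},{"tx": 0,"ty": 0,"tz": -12,"rx": 0,"ry": 0,"rz": 0},{"tx": 0,"ty": 0,"tz": -6,"rx": 0,"ry": 0,"rz": 0},{"tx": 0,"ty": 0,"tz": -2,"rx": 0,"ry": 0,"rz": 0},{"tx": 0,"ty": 0,"tz": -2,"rx": 0,"ry": 0,"rz": 0},{"tx": 0,"ty": 0,"tz": -1,"rx": 0,"ry": 0,"rz": 0},{"tx": 0,"ty": 0,"tz": 0,"rx": 0,"ry": 0,"rz": 0}])

```text
time: 2.05
tool_pos: [421.6, 188.9, 60.2]
tcp_rot: [3.14, 0.0, 1.928]
contact_force: [0.3, -2.2, 2.9]
grip_width: 0.7
finger_force: 1.2
```

Request:
carry_out(plan=[{"tx": 0,"ty": 0,"tz": -1,"rx": 0,"ry": 0,"rz": 0},{"tx": 0,"ty": 0,"tz": -1,"rx": 0,"ry": 0,"rz": 0},{"tx": 0,"ty": 0,"tz": 0,"rx": 0,"ry": 0,"rz": 0}])

```text
time: 2.35
tool_pos: [421.5, 189.0, 58.0]
tcp_rot: [3.14, 0.0, 1.928]
contact_force: [2.2, -2.7, 3.7]
grip_width: 0.3
finger_force: 1.9
```

Request:
carry_out(plan=[{"tx": 0,"ty": 0,"tz": -1,"rx": 0,"ry": 0,"rz": 0},{"tx": 0,"ty": 0,"tz": -1,"rx": 0,"ry": 0,"rz": 0},{"tx": 0,"ty": 0,"tz": 0,"rx": 0,"ry": 0,"rz": 0}])

```text
time: 2.65
tool_pos: [421.6, 189.0, 56.2]
tcp_rot: [3.14, 0.0, 1.928]
contact_force: [1.3, -3.2, 8.4]
grip_width: 0.4
finger_force: 3.9
```

Request:
carry_out(plan=[{"tx": 0,"ty": 0,"tz": -0.7,"rx": 0,"ry": 0,"rz": 0},{"tx": 0,"ty": 0,"tz": -0.5,"rx": 0,"ry": 0,"rz": 0},{"tx": 0,"ty": 0,"tz": 0,"rx": 0,"ry": 0,"rz": 0}])

```text
time: 2.95
tool_pos: [421.6, 189.0, 56.0]
tcp_rot: [3.14, 0.0, 1.928]
contact_force: [-1.8, -4.8, 18.5]
grip_width: 0.6
finger_force: 9.7
```

Request:
carry_out(plan=[{"tx": 0,"ty": 0,"tz": 5,"rx": 0,"ry": 0,"rz": 0},{"tx": 0,"ty": 0,"tz": 15,"rx": 0,"ry": 0,"rz": 0},{"tx": 0,"ty": 0,"tz": 30,"rx": 0,"ry": 0,"rz": 0},{"tx": 0,"ty": 0,"tz": 35,"rx": 0,"ry": 0,"rz": 0},{"tx": 0,"ty": 0,"tz": 35,"rx": 0,"ry": 0,"rz": 0},{"tx": 0,"ty": 0,"tz": 5,"rx": 0,"ry": 0,"rz": 0},{"tx": 0,"ty": 0,"tz": 0,"rx": 0,"ry": 0,"rz": 0}])

```text
time: 3.65
tool_pos: [421.0, 189.4, 179.9]
tcp_rot: [3.14, -0.001, 1.928]
contact_force: [-0.9, -0.1, -1.2]
grip_width: 0.5
finger_force: 0.0
```

Request:
carry_out(plan=[{"tx": 3,"ty": -30,"tz": 0,"rx": 0,"ry": 0,"rz": 0},{"tx": 3,"ty": -30,"tz": 0,"rx": 0,"ry": 0,"rz": 0},{"tx": 3,"ty": -30,"tz": 0,"rx": 0,"ry": 0,"rz": 0},{"tx": 3,"ty": -30,"tz": 0,"rx": 0,"ry": 0,"rz": 0},{"tx": 3,"ty": -30,"tz": 0,"rx": 0,"ry": 0,"rz": 0},{"tx": 3,"ty": -30,"tz": 0,"rx": 0,"ry": 0,"rz": 0},{"tx": 3,"ty": -30,"tz": 0,"rx": 0,"ry": 0,"rz": 0},{"tx": 3,"ty": -30,"tz": 0,"rx": 0,"ry": 0,"rz": 0},{"tx": 3,"ty": -30,"tz": 0,"rx": 0,"ry": 0,"rz": 0},{"tx": 3,"ty": -30,"tz": 0,"rx": 0,"ry": 0,"rz": 0},{"tx": 0,"ty": 0,"tz": 0,"rx": 0,"ry": 0,"rz": 0}], gripper=0)

```text
time: 4.75
tool_pos: [450.5, -113.3, 177.5]
tcp_rot: [-3.139, -0.002, 1.924]
contact_force: [-0.1, 0.0, -0.8]
grip_width: 83.8
finger_force: 0.0
```

```bash
python3 - <<'E'
from h import *; from plant import bot
W=bot.camera_model("wrist"); W["fish"]=1; im=bot.capture("wrist"); cv2.imwrite("pics/w1.png",im[...,::-1])
s=bot.capture("scene"); S=bot.camera_model("scene"); print(s[205,400],s[215,410])
for n,i,m in(("w",im,W),("s",s,S)):
    f=i.astype(int)
    for c,st in blobs(f[...,2]>1.5*f[...,0]+15,100): print(n,c.round(1),st.tolist(), onz(ray(m,c),128).round(1))
E
```

```text
[136 131 127] [137 131 127]
w [299.  386.9] [278, 372, 38, 32, 948] [ 468.4 -202.7  128. ]
w [629.2 463.5] [609, 433, 31, 47, 741] [ 942.4 -243.8  128. ]
s [594.5  29.9] [561, 0, 67, 68, 3075] [  28.7 1014.9  128. ]
s [175.  190.5] [167, 181, 17, 20, 271] [ 459.2 -181.   128. ]
s [142.6 229. ] [134, 219, 18, 20, 276] [ 549.1 -243.2  128. ]
s [103.6 245. ] [95, 235, 19, 21, 310] [ 569.5 -299.3  128. ]
```

View pics/w1.png

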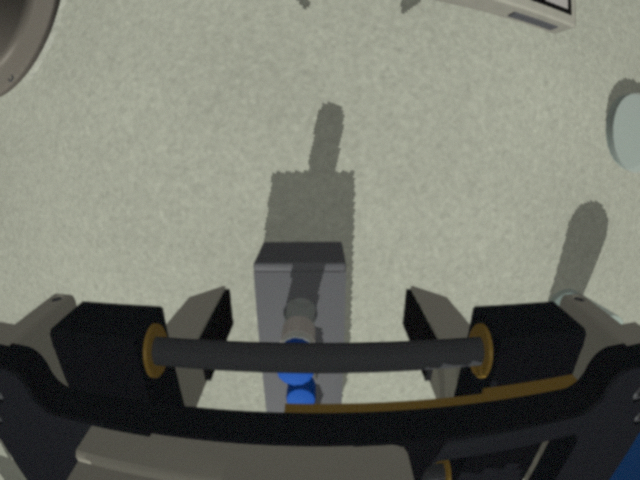

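The wrist view shows the long tube's body at (298,325), with its cap near (297,365) merging with the short cap behind it. The scene view puts the cap at (459.2,-181.0), which agrees with the triangulation.

Request:
carry_out(plan=[{"tx": 2.8,"ty": -22.7,"tz": 0,"rx": 0,"ry": 0,"rz": 0},{"tx": 2.8,"ty": -22.7,"tz": 0,"rx": 0,"ry": 0,"rz": 0},{"tx": 2.8,"ty": -22.7,"tz": 0,"rx": 0,"ry": 0,"rz": 0},{"tx": 0,"ty": 0,"tz": 0,"rx": 0,"ry": 0,"rz": 0},{"tx": 0,"ty": 0,"tz": 0,"rx": 0,"ry": 0,"rz": 0}])

```text
time: 5.35
tool_pos: [458.9, -177.7, 178.7]
tcp_rot: [-3.141, -0.002, 1.928]
contact_force: [-0.1, 0.4, 0.2]
grip_width: 92.0
finger_force: 0.0
```

Request:
carry_out(plan=[{"tx": 0,"ty": -2.3,"tz": -5,"rx": 0,"ry": 0,"rz": 0},{"tx": 0,"ty": 0,"tz": -15,"rx": 0,"ry": 0,"rz": 0},{"tx": 0,"ty": 0,"tz": -15,"rx": 0,"ry": 0,"rz": 0},{"tx": 0,"ty": 0,"tz": -15,"rx": 0,"ry": 0,"rz": 0},{"tx": 0,"ty": 0,"tz": -15,"rx": 0,"ry": 0,"rz": 0},{"tx": 0,"ty": 0,"tz": -15,"rx": 0,"ry": 0,"rz": 0},{"tx": 0,"ty": 0,"tz": -10,"rx": 0,"ry": 0,"rz": 0},{"tx": 0,"ty": 0,"tz": -5,"rx": 0,"ry": 0,"rz": 0},{"tx": 0,"ty": 0,"tz": 0,"rx": 0,"ry": 0,"rz": 0},{"tx": 0,"ty": 0,"tz": 0,"rx": 0,"ry": 0,"rz": 0}])

```text
time: 6.35
tool_pos: [459.7, -181.3, 84.9]
tcp_rot: [3.141, 0.001, 1.928]
contact_force: [1.0, -0.5, 0.7]
grip_width: 92.2
finger_force: 0.0
```

```bash
python3 - <<'E'
from plant import bot
import cv2,numpy as np
a=bot.capture("scene")[130:290,70:270,::-1]; b=bot.capture("side")[260:420,180:380,::-1]
cv2.imwrite("pics/g1.png",cv2.resize(np.hstack([a,b]),None,fx=2,fy=2,interpolation=2))
E
```

```text
(no output)
```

View pics/g1.png

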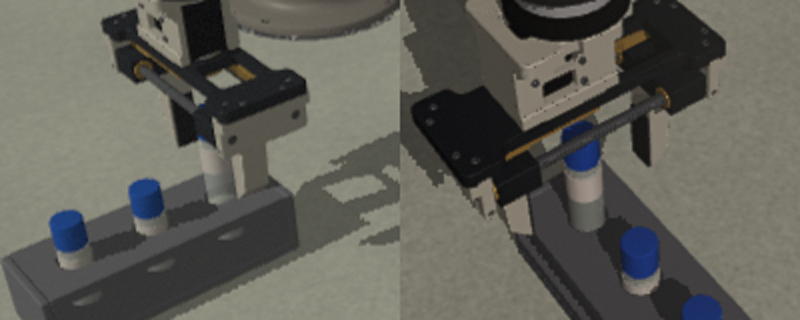

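In the crop the open fingers straddle the long tube (scene about (215,150), side about (583,180)). They are clear of the rack and of both short tubes. Closing now.

Request:
carry_out(plan=[{"tx": 0,"ty": 0,"tz": 0,"rx": 0,"ry": 0,"rz": 0},{"tx": 0,"ty": 0,"tz": 0,"rx": 0,"ry": 0,"rz": 0},{"tx": 0,"ty": 0,"tz": 0,"rx": 0,"ry": 0,"rz": 0},{"tx": 0,"ty": 0,"tz": 0,"rx": 0,"ry": 0,"rz": 0},{"tx": 0,"ty": 0,"tz": 0,"rx": 0,"ry": 0,"rz": 0},{"tx": 0,"ty": 0,"tz": 0,"rx": 0,"ry": 0,"rz": 0},{"tx": 0,"ty": 0,"tz": 0,"rx": 0,"ry": 0,"rz": 0},{"tx": 0,"ty": 0,"tz": 0,"rx": 0,"ry": 0,"rz": 0}], gripper=1)

```text
time: 7.25
tool_pos: [459.4, -181.4, 84.5]
tcp_rot: [3.142, -0.0, 1.928]
contact_force: [-0.7, 0.2, -0.4]
grip_width: 32.3
finger_force: 0.0
```

Request:
carry_out(plan=[{"tx": 0,"ty": 0,"tz": 3,"rx": 0,"ry": 0,"rz": 0},{"tx": 0,"ty": 0,"tz": 8,"rx": 0,"ry": 0,"rz": 0},{"tx": 0,"ty": 0,"tz": 12,"rx": 0,"ry": 0,"rz": 0},{"tx": 0,"ty": 0,"tz": 15,"rx": 0,"ry": 0,"rz": 0},{"tx": 0,"ty": 0,"tz": 15,"rx": 0,"ry": 0,"rz": 0},{"tx": 0,"ty": 0,"tz": 15,"rx": 0,"ry": 0,"rz": 0},{"tx": 0,"ty": 0,"tz": 15,"rx": 0,"ry": 0,"rz": 0},{"tx": 0,"ty": 0,"tz": 15,"rx": 0,"ry": 0,"rz": 0},{"tx": 0,"ty": 0,"tz": 15,"rx": 0,"ry": 0,"rz": 0},{"tx": 0,"ty": 0,"tz": 10,"rx": 0,"ry": 0,"rz": 0},{"tx": 0,"ty": 0,"tz": 5,"rx": 0,"ry": 0,"rz": 0},{"tx": 0,"ty": 0,"tz": 0,"rx": 0,"ry": 0,"rz": 0}])

```text
time: 8.45
tool_pos: [459.6, -181.5, 213.1]
tcp_rot: [3.141, 0.001, 1.928]
contact_force: [0.4, -0.5, -0.6]
grip_width: 24.6
finger_force: 30.0
```

Request:
carry_out(plan=[{"tx": 3.3,"ty": 15,"tz": 1,"rx": 0,"ry": 0,"rz": 0},{"tx": 3.3,"ty": 28,"tz": 1,"rx": 0,"ry": 0,"rz": 0},{"tx": 3.3,"ty": 28,"tz": 1,"rx": 0,"ry": 0,"rz": 0},{"tx": 3.3,"ty": 28,"tz": 1,"rx": 0,"ry": 0,"rz": 0},{"tx": 3.3,"ty": 28,"tz": 1,"rx": 0,"ry": 0,"rz": 0},{"tx": 3.3,"ty": 28,"tz": 1,"rx": 0,"ry": 0,"rz": 0},{"tx": 3.3,"ty": 28,"tz": 1,"rx": 0,"ry": 0,"rz": 0},{"tx": 3.3,"ty": 28,"tz": 1,"rx": 0,"ry": 0,"rz": 0},{"tx": 3.3,"ty": 28,"tz": 1,"rx": 0,"ry": 0,"rz": 0},{"tx": 3.3,"ty": 28,"tz": 1,"rx": 0,"ry": 0,"rz": 0},{"tx": 3.3,"ty": 28,"tz": 1,"rx": 0,"ry": 0,"rz": 0},{"tx": 3.3,"ty": 28,"tz": 1,"rx": 0,"ry": 0,"rz": 0}])

```text
time: 9.65
tool_pos: [498.6, 142.7, 223.7]
tcp_rot: [-3.14, -0.0, 1.928]
contact_force: [0.4, -0.3, -0.8]
grip_width: 24.4
finger_force: 30.0
```

Request:
carry_out(plan=[{"tx": 3.3,"ty": 28,"tz": 0,"rx": 0,"ry": 0,"rz": 0},{"tx": 3.3,"ty": 28,"tz": 0,"rx": 0,"ry": 0,"rz": 0},{"tx": 0,"ty": 15,"tz": 0,"rx": 0,"ry": 0,"rz": 0},{"tx": 0,"ty": 0,"tz": 0,"rx": 0,"ry": 0,"rz": 0},{"tx": 0,"ty": 0,"tz": 0,"rx": 0.038,"ry": -0.102,"rz": 0},{"tx": 0,"ty": 0,"tz": 0,"rx": 0.038,"ry": -0.102,"rz": 0},{"tx": 0,"ty": 0,"tz": 0,"rx": 0.038,"ry": -0.102,"rz": 0},{"tx": 0,"ty": 0,"tz": 0,"rx": 0.038,"ry": -0.102,"rz": 0},{"tx": 0,"ty": 0,"tz": 0,"rx": 0,"ry": 0,"rz": 0},{"tx": 0,"ty": 0,"tz": 0,"rx": 0,"ry": 0,"rz": 0}])

```text
time: 10.65
tool_pos: [505.6, 211.7, 224.9]
tcp_rot: [2.708, 0.001, 1.927]
contact_force: [1.0, 0.5, 0.3]
grip_width: 24.8
finger_force: 30.0
```

```bash
python3 -c "
from plant import bot
o=bot.get_obs();print(o['joint_positions'],o['tool_pos'],o['tcp_rot'])"
```

```text
[ 0.22468039  0.17217783  1.85195534  0.08569212  0.68897727 -0.1857515 ] [505.64966055 211.68412646 224.90108867] [2.70809108e+00 6.46120763e-04 1.92677405e+00]
```

Request:
carry_out(plan=[{"tx": 0,"ty": 0,"tz": 10,"rx": 0,"ry": 0,"rz": 0},{"tx": 0,"ty": 0,"tz": 10,"rx": 0.0307,"ry": -0.0824,"rz": 0},{"tx": 0,"ty": 0,"tz": 10,"rx": 0.0307,"ry": -0.0824,"rz": 0},{"tx": 0,"ty": 0,"tz": 0,"rx": 0.0307,"ry": -0.0824,"rz": 0},{"tx": 0,"ty": 0,"tz": 0,"rx": 0.0307,"ry": -0.0824,"rz": 0},{"tx": 0,"ty": 0,"tz": 0,"rx": 0,"ry": 0,"rz": 0},{"tx": 0,"ty": 0,"tz": 0,"rx": 0,"ry": 0,"rz": 0}])

```text
time: 11.35
tool_pos: [507.3, 210.1, 262.7]
tcp_rot: [2.371, -0.006, 1.933]
contact_force: [0.2, -0.4, -0.5]
grip_width: 24.7
finger_force: 30.0
```

```bash
python3 - <<'E'
from h import *; from plant import bot
o=bot.get_obs();print(o['joint_positions'].round(3) if hasattr(o['joint_positions'],'round') else o['joint_positions'],o['tool_pos'],o['tcp_rot'])
for n in("scene","side"):
    im=bot.capture(n); cv2.imwrite(f"pics/{n}2.png",im[...,::-1])
a=cv2.imread("pics/scene2.png")[60:260,290:490]; b=cv2.imread("pics/side2.png")[80:280,150:350]
cv2.imwrite("pics/t.png",cv2.resize(np.hstack([a,b]),None,fx=2,fy=2,interpolation=2))
E
```

```text
[ 0.173  0.038  2.082  0.487  0.293 -0.602] [507.32434934 210.10135833 262.66916679] [ 2.37100979 -0.00608059  1.93334751]
```

View pics/t.png

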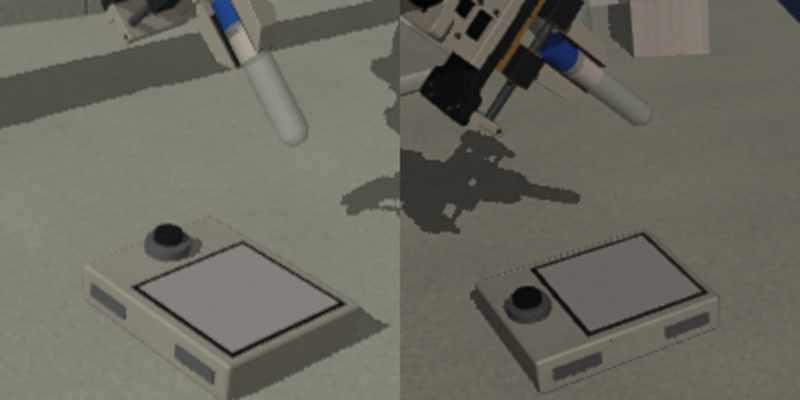

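The tube is held tilted with its cap up and its foot towards the plate: foot tip at about scene crop (295,142) and side crop (645,118). Joint 5 is near its limit, so I'll raise the arm a little.

Request:
carry_out(plan=[{"tx": 0,"ty": 0,"tz": 10,"rx": 0,"ry": 0,"rz": 0},{"tx": 0,"ty": 0,"tz": 15,"rx": 0,"ry": 0,"rz": 0},{"tx": 0,"ty": 0,"tz": 15,"rx": 0,"ry": 0,"rz": 0},{"tx": 0,"ty": 0,"tz": 5,"rx": 0,"ry": 0,"rz": 0},{"tx": 0,"ty": 0,"tz": 0,"rx": 0,"ry": 0,"rz": 0},{"tx": 0,"ty": 0,"tz": 0,"rx": 0,"ry": 0,"rz": 0}])

```text
time: 12.05
tool_pos: [506.1, 210.0, 306.0]
tcp_rot: [2.372, -0.006, 1.934]
contact_force: [-0.6, -0.3, -1.0]
grip_width: 24.3
finger_force: 30.0
```

```bash
python3 - <<'E'
from h import *; from plant import bot
from scipy.spatial.transform import Rotation as Ro
o=bot.get_obs();print(np.round(o['joint_positions'],3),o['tool_pos'],o['tcp_rot'])
d=Ro.from_euler('xyz',o['tcp_rot']).as_matrix()[:,2]; print("tool z",d, "tilt",np.degrees(np.arccos(-d[2])))
M={};I={};R={}
for n in("scene","side"):
    M[n]=bot.camera_model(n); im=bot.capture(n); I[n]=im; cv2.imwrite(f"pics/{n}3.png",im[...,::-1])
a=cv2.imread("pics/scene3.png")[20:170,340:490]; b=cv2.imread("pics/side3.png")[40:190,200:350]
cv2.imwrite("pics/t3.png",cv2.resize(np.hstack([a,b]),None,fx=2.66666,fy=2.66666,interpolation=2))
E
```

```text
[ 0.174 -0.023  2.006  0.338  0.42  -0.443] [506.05379009 209.95119486 305.96817492] [ 2.37185319 -0.00565848  1.93384923]
tool z [ 0.6491412   0.25095036 -0.71808052] tilt 44.10376916951608
```

View pics/t3.png

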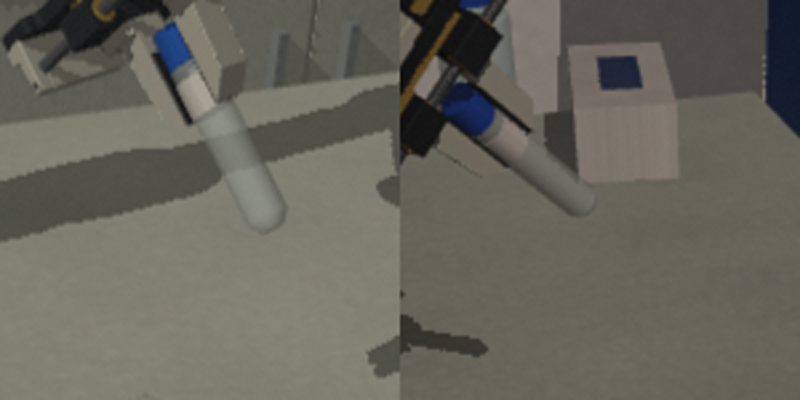

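The crop shows the tube clearly. Foot tip: scene crop (267,226), side crop (588,206). Cap/body boundary: scene crop (186,70), side crop (487,128).

```bash
python3 - <<'E'
from h import *; from plant import bot
M={n:bot.camera_model(n) for n in("scene","side")}; k=2.66667
T=lambda a,b: tri([ray(M["scene"],(340+a[0]/k,20+a[1]/k)),ray(M["side"],(200+(b[0]-400)/k,40+b[1]/k))])
f,e=T((267,226),(588,206)); c,e2=T((186,70),(487,128)); u=(c-f)/np.linalg.norm(c-f)
print("foot",f,e,"capbase",c,e2,np.linalg.norm(c-f),"tilt",np.degrees(np.arccos(u[2])))
mid=(f+c)/2+u*12; d=np.array([.6491,.2510,-.7181]); tcp=np.array([506.05,209.95,305.97])
print("mid (106 body)",mid,"along d",(mid-tcp)@d, "off-axis",(mid-tcp)-((mid-tcp)@d)*d)
E
```

```text
foot [555.68312726 225.39121403 251.09041006] 0.9468567175062917 capbase [489.89248187 199.34664905 322.35100887] 1.9877524718687565 100.42311152120185 tilt 44.797329861410795
mid (106 body) [514.92619051 209.25675174 295.23595235] along d 13.295649567490443 off-axis [ 0.24598438 -4.0304563  -1.1864417 ]
```

Request:
carry_out(plan=[{"tx": 0.3,"ty": 2.5,"tz": -6,"rx": 0,"ry": 0,"rz": 0},{"tx": 0,"ty": 0,"tz": -9,"rx": 0.004,"ry": -0.011,"rz": 0},{"tx": 0,"ty": 0,"tz": -5,"rx": 0,"ry": 0,"rz": 0},{"tx": 0,"ty": 0,"tz": 0,"rx": 0,"ry": 0,"rz": 0},{"tx": 0,"ty": 0,"tz": 0,"rx": 0,"ry": 0,"rz": 0},{"tx": 0,"ty": 0,"tz": 0,"rx": 0,"ry": 0,"rz": 0},{"tx": 0,"ty": 0,"tz": 0,"rx": 0,"ry": 0,"rz": 0},{"tx": 0,"ty": 0,"tz": 0,"rx": 0,"ry": 0,"rz": 0},{"tx": 0,"ty": 0,"tz": 0,"rx": 0,"ry": 0,"rz": 0},{"tx": 0,"ty": 0,"tz": 0,"rx": 0,"ry": 0,"rz": 0}])

```text
time: 13.15
tool_pos: [506.5, 212.4, 286.8]
tcp_rot: [2.359, -0.005, 1.934]
contact_force: [0.0, -0.8, -1.6]
grip_width: 24.3
finger_force: 30.0
```

```bash
python3 - <<'E'
from h import *; from plant import bot
from scipy.spatial.transform import Rotation as Ro
o=bot.get_obs();d=Ro.from_euler('xyz',o['tcp_rot']).as_matrix()[:,2]
print(np.round(o['joint_positions'],3),np.round(o['dq'],3),o['tool_pos'],"tilt",np.degrees(np.arccos(-d[2])),"mid",o['tool_pos']+13*d)
f=bot.capture("scene").astype(int)
print([c.round(1).tolist() for c,s in blobs(f[...,2]>1.5*f[...,0]+15,100)])
E
```

```text
[ 1.80e-01  2.00e-03  2.05e+00  4.06e-01  3.42e-01 -5.12e-01] [0.001 0.001 0.    0.002 0.001 0.   ] [506.52692972 212.3907818  286.82685878] tilt 44.86849642007687 mid [515.08338767 215.69216709 277.61339676]
[[594.5, 29.9], [404.2, 49.7], [142.6, 229.0], [103.7, 245.0]]
```

The short caps haven't moved, the tube is still, its middle is over the plate centre and the tilt is 44.9°. Handing in.

```bash
python3 -c "
from plant import bot
print(bot.close_job())"
```

```text
the job is handed in; nothing more can be done
None
```

I pressed the light-box button to its stop and released it, though the cameras showed no clear change in plate brightness; the long tube was handed in gripped and still, tilted about 45° cap up, middle within about 2 mm of the plate centre by my estimate and foot roughly 18 cm above the plate.

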